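# Change over the hot lid between two warming pots with the lid lifter

### The arm

A 7-joint arm with a two-finger parallel gripper is mounted at the origin on the work surface. World frame = base frame: x ahead of the robot, y to its left, z up, the work surface at z = 0. Lengths are in m, angles in rad, forces in N, time in s.
With the tool pointing down it reaches from about 0.425 to 0.95 m from the base axis. Payload 16.7 kg.
Tool frame: the origin (TCP) lies midway between the tips of the shut fingers; the grasp point (between the pads) lies hold_point_z behind it (hold_point_z is the distance from the TCP to the grasp point, in m); z points along the fingers, y is the line along which they close (so a half turn about z gives the same grasp; the last joint's range is limited). The gripper opens to 94 mm and grips with 3 to 60 N. Pads are 16 mm wide; open, the fingers measure 119 mm over their backs; the gripper's body (75 mm by 177 mm) begins 78 mm behind the grasp point.
Start: joints at [-1.45, 0.426, 0.074, 1.606, -0.034, 1.111, -0.067], TCP at [0.181, 0.65, 0.181] pointing down, gripper open.
Joint ranges: [-2.85, 2.85], [-0.5, 2.14], [-1.23, 1.37], [0.21, 2.46], [-1.02, 4.16], [0.16, 2.05], [-2.73, 2.73]. Speed limits (rad/s): [1.89, 1.89, 2.39, 2.39, 3.01, 3.01, 3.01].

### API

Orientations are given as a 3x3 rotation matrix whose columns are the frame's x, y, z axes.
In Python, from plant import * gives the robot as it stands. The module is installed in compiled form; this text tells all that it offers.
- The arm moves only by the tool play_rows, never from a script. Its argument "motion" is a list that holds one entry, the list of rows, each a list of 6 numbers: the shift along the tool's x, y, z in m, then the turn, a rotation vector about the tool's x, y, z in degrees. A call has 1 to 20 rows; each row shifts and turns the commanded pose from where the row before left it, along the tool's axes as they then stand; what a row does not reach is not made up. A row lasts 1/12 s, in which the tool goes at most 41.7 mm and 7.16 degrees, less where a joint would pass 70% of its speed; a pose out of reach is approached as far as the arm can. A call with a gripper value outside its range is refused whole. "fingers" is the opening, from 0 (shut) to 1 (fully open), set as the call begins (left out, the last holds). The fingers move at their own pace and stop on an object; "newtons" is the grip in N (left out, the last holds). Time passes only in rows, so rows that do not move let the fingers close. It gives the time, the measured TCP pose, the force, the opening and the grip force at its end, in the units of the state.
- get_obs(): the state, without advancing time (a new reading comes with each control period).
- read_camera(name): name is "side" or "top"; returns (picture, depth): 480x640x3 uint8, red, green, blue; 480x640 float32, m along the optical axis (not along the pixel's ray), 0 where there is no reading.
- camera_info(name): a dict with "camera_matrix" (3x3 intrinsics, pixels), "xyz" and "rotation" of the camera in the world. Camera axes: x right, y down, z forward; pixel columns grow to the right and rows downward; lengths in m; the calibration is good to about 2 mm. A picture is of the moment at which its call begins. camera_info takes no time and is no camera call.
- sign_off(): hands the job in; it is judged then, once.
Trained networks look in the newest picture that a camera, given by its name, has taken for a name from the list of things; names that differ only in an ending like _2 or _b are one class to them, and where a whole thing is asked for, a point or a joint stands for the part that bears it (a point fixed in the world has none). Each returns a list of dicts, best first, with "confidence" (0 to 1); they miss things now and then, are a little off and sometimes report something else, mostly with a low value. They report only what shows in the picture. A call takes as long as a camera call. They do not tell look-alikes from the thing itself.
- spot_in(camera, name): "location" ([column, row] in pixels, amid what is visible of it).
- masks_of(camera, name): "mask" (480x640 bool, what is visible of it) and "location" ([column, row] in pixels, amid what is visible of it).
- place_of(camera, name): "location" ([column, row] in pixels: a listed point, or the origin of a listed thing).
The state is a dict: "time_s": time; "q": joint angles; "joint_velocities": joint speeds; "tau": joint torques, N m; "tcp_pos": TCP position; "tcp_rot": TCP orientation; "ft_force": force on the tool from outside, world axes, zero at the start; "torque": the same for the moment, N m; "width": finger opening in m; "finger_force": force on a finger pad.
Only numpy, scipy, OpenCV 4.12 (cv2) and the standard library are available. Lean on these libraries where they do the work, as an engineer would, in place of code of your own. Each camera call takes 0.05 s, during which the arm holds its last target. There are 200 camera calls.

### The job

Take the lid lifter from its caddy, hook it under the loop of the hot lid and carry the lid, hanging level from the lifter, from the pot it covers to the open pot. Lower it in and push it down with the lifter, with a steady push of about 16 N (never over 25 N) for half a second, so that its seal gives way and it comes home on the stop below; then stand the lifter upright in its caddy again and let go. Nothing but the lifter may touch the hot lid, do not bang or tip it, and leave everything else on the bench where it is.

Things in the scene. Friction and masses are not known exactly. Their poses are not given: they have to be found in the camera images.
- lifter: Lid lifter (180 g), a steel C-hook with a wooden handle on top, 98 mm tall, open to its +x. Origin: flat underside of the tongue, below the grip point; z up, x along tongue and handle towards the tongue's free tip. Handle x -54 to 34 mm, 22 mm wide (y), z 74 to 98. Shank x -54 to -44, 18 mm wide, joins tongue and handle. Stands in the caddy at the start.
- lifter_handle (a point): Grip point of the lifter: middle of the handle's height, at lifter x 0, y 0, z 86 mm. Grip it across y (22 mm) from above, firmly (40 N or more); axes as the lifter's.
- lifter_saddle (a point): Saddle of the lifter's tongue, its upper face at lifter x 0, z 6 mm. The tongue is 18 mm wide: 9 mm thick from x -50 to -9, the saddle 6 mm thick from x -9 to 11, an upturned lip 11 mm high from x 11 to 17. A loop bar in the saddle hangs straight below the grip point, so that the load does not turn the lifter in the hand.
- caddy: Grey caddy, fixed: an upright pocket, inside 84 mm (x) by 26 mm (y), walls 5 mm thick, their top 40 mm above the bench, on a foot 120 x 70 mm. Origin on the bench below the pocket's middle; pocket floor at z 6 mm. The lifter stands on it with x along the caddy's x, its origin about 18 mm towards +x of the caddy's.
- lid: Hot steel lid (350 g, up to 25 percent more or less): plate 120 mm across, 4 mm thick; origin at the centre of the plate's underside, z up. Below it a spigot 98 mm across, 14 mm deep. On top at the centre a flat boss 20 mm across, its top at z 7 mm, and over it a loop handle. At the start the plate lies on the rim of the hot pot, spigot inside.
- lid_loop (a point): Middle of the underside of the loop's straight bar, at lid z 27 mm. The bar is 7 mm thick (top at z 34 mm), along lid y, between two posts 44 mm apart inside; 20 mm are free between boss and bar. The tongue goes through along lid x, from either side. Hung within 8 mm of the bar's middle the lid hangs level.
- hot_pot_rim (a point): Centre of the rim of the pot that the lid covers at the start: fixed steel pot, 131 mm outside, bore 104 mm, rim 90 mm above the bench, on a white housing 150 x 150 x 45 mm.
- wait_pot_rim (a point): Centre of the rim of the open pot, z up; fixed, same sizes as the other, so the spigot has 3 mm to spare all round in the bore. A rubber seal ring (101 mm outside, 77 inside) sits in the bore, its top 5 mm below the rim: the lid let down on it rests with its plate 9 mm above the rim.
- wait_pot: The open pot (origin on the bench below its centre). Its seal ring bears the lid's weight, slides down when the lid is pushed with a further 6 to 9 N, and stays down. The lid is home when the spigot meets three hard pins 9.5 to 13 mm under the rim (differs each time, not measured; only the force tells): plate 4.5 to 1 mm above the rim. Push on the boss with the tongue's underside.
- jar_amber: Bystander: amber jar with blue cap, 44 mm across, 75 mm tall; origin under its centre.
- jar_clear: Bystander: white jar with blue cap, 36 mm across, 65 mm tall.
- dish: Bystander: shallow glass dish, 72 mm across, 16 mm tall.
- beaker: Bystander: glass beaker, 60 mm across, 75 mm tall.
- timer: Bystander: white timer, 55 x 70 x 20 mm.
- spatula: Bystander: steel sampling spoon, 180 mm long.
There are look-alikes about, which are no part of the job. What is shaped like the lifter but purple is not meant.

How it is judged:
On the way, in this order (a step that is already met when the one before it is completed fails the run):
1. the lid hangs level from the lifter, clear above the hot pot (contact force between lifter and lid above 1.2 N and z of lid in the frame of hot_pot_rim above 0.02 m and angle between lid's own z axis and vertical below 0.2 rad), for 0.3 s.
2. the lid in the open pot is pushed against its stop by the lifter with more than 12 N for 0.25 s (horizontal distance between lid and wait_pot_rim below 0.006 m and z of lid in the frame of wait_pot_rim between -0.002 and 0.0065 m and angle between lid's own z axis and vertical below 0.06 rad and contact force between lifter and lid above 12 N), for 0.25 s.
At the end, for the whole second after the job is handed in: The lid lies level (within 0.06 rad) in the second pot, centred within 6 mm, its plate no more than 6.5 mm above the rim, at rest; the lifter stands upright (within 0.2 rad) on the floor of the caddy's pocket, at rest and released (horizontal distance between lid and wait_pot_rim below 0.006 m and z of lid in the frame of wait_pot_rim between -0.002 and 0.0065 m and angle between lid's own z axis and vertical below 0.06 rad and linear speed of lid below 0.01 m/s and linear speed of lifter below 0.02 m/s and horizontal distance between lifter and caddy below 0.03 m and height (world z) of lifter below 0.012 m and angle between lifter's own z axis and vertical below 0.2 rad); the robot touches nothing.
It fails at once if the robot touches the hot lid itself (contact force between any of the fingers, the arm and lid above 0.5 N).
It fails at once if the lifter pushes or pulls the lid with more than 25 N (contact force between lifter and lid above 25 N).
It fails at once if the lid tips by more than 0.3 rad (angle between lid's own z axis and vertical above 0.3 rad).
It fails at once if the lid is banged or dropped (a blow of more than 60 N) (contact force between lid and anything else above 60 N).
It fails at once if a bystander is moved by more than 20 mm (distance of any of jar_amber, jar_clear, dish, beaker, timer, spatula from where it was at the start of the episode above 0.02 m).
It also fails if it takes over 72 s, if anything falls off the work surface, if the arm or the gripper's body presses on something with over 40 N, if the wrist force passes 120 N, or if a joint passes its speed limit or range.

## Working session

There is one attempt and no reset: what is moved stays moved. The work goes in short steps, Python scripts to look and compute and a tool call to move; the robot and the scene stay as the last step left them, time stands still between calls to the robot, and variables do not carry over. Pictures are saved under pics/ and viewed, at most 10 in all, crops included, and the job is handed in when it is done.

Besides the shell and the picture viewer there is one more tool, called after "Request:" by a JSON object that holds its "fn" and its "kwargs", one argument or row to a line. play_rows: Moves the arm, as the interface text tells. Its arguments: {"type":"object","properties":{"motion":{"type":"array","items":{"type":"array","items":{"type":"array","items":{"type":"number"}}}},"fingers":{"type":"number"},"newtons":{"type":"number"}},"required":["motion"]}

```bash
mkdir -p pics
python3 - <<'E'
from plant import *
import cv2,numpy as np
o=get_obs();print({k:np.round(v,3).tolist() for k,v in o.items()})
try: print(hold_point_z)
except Exception as e: print(e)
for c in("side","top"):
    p,d=read_camera(c);cv2.imwrite(f"pics/{c}0.png",p[:,:,::-1]);np.save(f"{c}0.npy",d);i=camera_info(c);print(c,{k:np.round(v,3).tolist() for k,v in i.items()})
    for n in("lifter","lifter_handle","caddy","lid","lid_loop","hot_pot_rim","wait_pot_rim"):
        r=place_of(c,n);print(n,[(np.round(x["location"]).tolist(),round(x["confidence"],2)) for x in r[:3]])
E
```

```text
{'time_s': 0.0, 'q': [-1.45, 0.427, 0.074, 1.607, -0.034, 1.111, -0.067], 'joint_velocities': [-0.0, 0.001, -0.0, -0.0, 0.001, -0.001, 0.001], 'tau': [0.001, -93.583, 3.667, -45.418, -0.049, 0.02, 0.0], 'tcp_pos': [0.18, 0.65, 0.18], 'tcp_rot': [[-0.964, 0.268, -0.0], [0.268, 0.964, -0.001], [-0.0, -0.001, -1.0]], 'ft_force': [-0.105, 0.073, 0.602], 'torque': [0.004, 0.047, -0.017], 'finger_force': 0.0, 'width': 0.094}
0.0188
side {'camera_matrix': [[434.734, 0.0, 316.737], [0.0, 434.734, 244.836], [0.0, 0.0, 1.0]], 'xyz': [0.08, -0.451, 0.657], 'rotation': [[0.745, -0.455, 0.487], [-0.666, -0.492, 0.56], [-0.015, -0.742, -0.67]]}
lifter [([195.0, 269.0], 0.77), ([243.0, 302.0], 0.63)]
lifter_handle [([192.0, 240.0], 0.9), ([358.0, 468.0], 0.86), ([333.0, 267.0], 0.73)]
caddy [([329.0, 303.0], 0.69), ([346.0, 385.0], 0.62)]
lid [([433.0, 293.0], 0.72), ([433.0, 282.0], 0.72), ([371.0, 230.0], 0.71)]
lid_loop [([434.0, 281.0], 0.88)]
hot_pot_rim [([276.0, 192.0], 0.48), ([407.0, 259.0], 0.23)]
wait_pot_rim [([372.0, 228.0], 0.72), ([276.0, 190.0], 0.61)]
top {'camera_matrix': [[527.806, 0.0, 316.704], [0.0, 527.806, 238.012], [0.0, 0.0, 1.0]], 'xyz': [0.187, 0.007, 1.325], 'rotation': [[0.048, -0.974, 0.223], [-0.999, -0.048, 0.006], [0.005, -0.223, -0.975]]}
lifter [([336.0, 248.0], 0.94), ([444.0, 334.0], 0.89), ([173.0, 272.0], 0.73)]
lifter_handle [([226.0, 295.0], 0.93), ([341.0, 238.0], 0.83), ([454.0, 336.0], 0.75)]
caddy [([339.0, 256.0], 0.91), ([393.0, 289.0], 0.23)]
lid [([405.0, 209.0], 0.85)]
lid_loop [([410.0, 206.0], 0.93)]
hot_pot_rim []
wait_pot_rim [([230.0, 205.0], 0.58)]
```

View pics/top0.png

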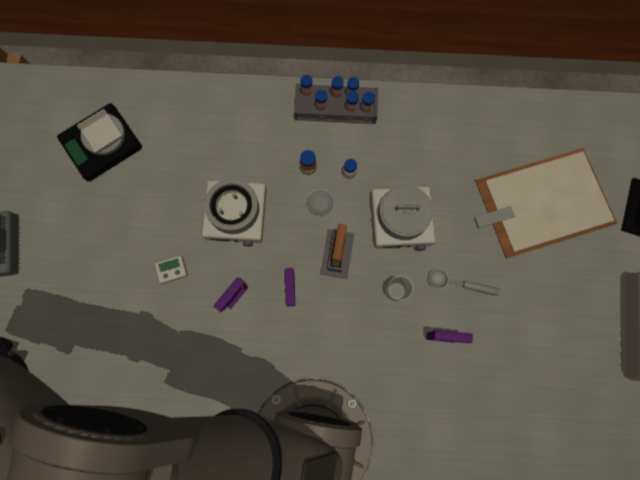

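View pics/side0.png

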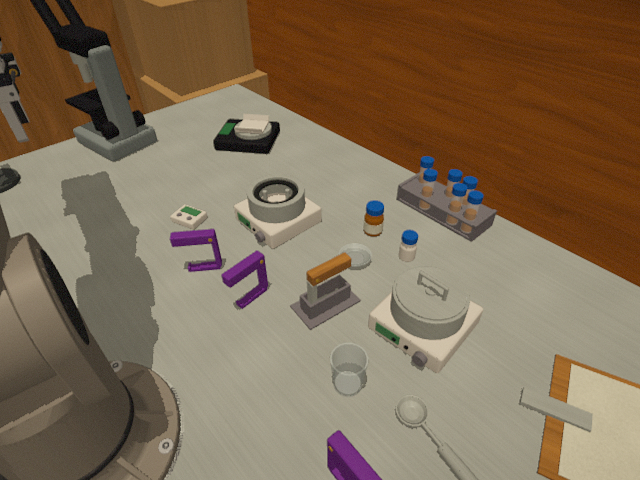

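The top view shows the wooden-handled lifter in the grey caddy at (340,243). The purple look-alikes are at (231,295), (290,287) and (450,336). The lidded pot is at (405,210) and the open pot at (232,207). By its description I choose the wooden one. Next I measure it with depth and check it in a crop.

```bash
cat > h.py <<'E'
import numpy as np,cv2
from plant import *
def cloud(c,d):
    i=camera_info(c);K=np.array(i["camera_matrix"]);R=np.array(i["rotation"]);v,u=np.mgrid[0:480,0:640]
    P=np.stack([(u-K[0,2])/K[0,0]*d,(v-K[1,2])/K[1,1]*d,d],-1)@R.T+np.array(i["xyz"]);P[d==0]=np.nan;return P
def circ(P):
    A=np.c_[2*P[:,:2],np.ones(len(P))];s=np.linalg.lstsq(A,(P[:,:2]**2).sum(1),rcond=None)[0];return s[:2],np.sqrt(s[2]+s[0]**2+s[1]**2)
E
python3 - <<'E'
from h import *
np.set_printoptions(precision=4,suppress=True)
for c,boxes in(("top",dict(h=(325,220,352,275),lid=(370,180,440,250),w=(200,175,270,245))),("side",dict(h=(280,240,365,330),lid=(360,260,490,370),w=(230,170,325,245)))):
    p=cv2.imread(f"pics/{c}0.png");P=cloud(c,np.load(f"{c}0.npy"));hsv=cv2.cvtColor(p,cv2.COLOR_BGR2HSV)
    def sub(k,m):
        x0,y0,x1,y1=boxes[k];q=P[y0:y1,x0:x1][m[y0:y1,x0:x1]];return q[~np.isnan(q[:,0])]
    org=(hsv[...,0]<20)&(hsv[...,1]>120)
    q=sub("h",org);print(c,"handle n",len(q),"z pct",np.percentile(q[:,2],[5,50,95]))
    t=q[q[:,2]>q[:,2].max()-.012];r=cv2.minAreaRect((t[:,:2]*1000).astype(np.float32));print(" rect",r, cv2.boxPoints(r))
    q=sub("h",(P[...,2]>.03)&(P[...,2]<.046)&~org); print(" caddytop n",len(q),cv2.minAreaRect((q[:,:2]*1000).astype(np.float32)))
    # lid plate
    q=sub("lid",(P[...,2]>.088)&(P[...,2]<.1)); print(" lidplate z",np.percentile(q[:,2],[10,50,90]),cv2.minEnclosingCircle((q[:,:2]*1000).astype(np.float32)),q.mean(0))
    q=sub("lid",(P[...,2]>.116)); print(" bar n",len(q),q.mean(0),q[:,2].max(),cv2.minAreaRect((q[:,:2]*1000).astype(np.float32)))
    q=sub("w",(P[...,2]>.086)&(P[...,2]<.094)); 
    cc=q[:,:2].mean(0)
    e=cv2.minEnclosingCircle((q[:,:2]*1000).astype(np.float32));print(" rim z",np.median(q[:,2]),len(q),e, q.mean(0), circ(q))
    if c=="top": cv2.imwrite("pics/crop1.png",cv2.resize(p[170:290,270:450],None,fx=4,fy=4,interpolation=cv2.INTER_CUBIC))
E
```

```text
top handle n 337 z pct [0.0995 0.1037 0.1077]
 rect ((459.50146484375, -39.40966796875), (21.642513275146484, 87.3392333984375), 83.24313354492188) [[414.862  -45.0178]
 [501.5946 -55.2938]
 [504.141  -33.8016]
 [417.4084 -23.5256]]
 caddytop n 191 ((451.29913330078125, -38.61096954345703), (35.58806610107422, 95.19342803955078), 83.16027069091797)
 lidplate z [0.0901 0.0936 0.0969] ((549.1351318359375, -198.453857421875), 65.7163314819336) [ 0.5477 -0.1982  0.0935]
 bar n 67 [ 0.5492 -0.2     0.1225] 0.12769153738165362 ((550.451171875, -199.63311767578125), (8.854334831237793, 57.36895751953125), 2.834506034851074)
 rim z 0.08936463273706807 923 ((543.7618408203125, 228.0711212158203), 65.80718994140625) [0.5416 0.2269 0.0896] (array([0.5437, 0.2283]), np.float64(0.055868362566082415))
side handle n 699 z pct [0.0864 0.104  0.1067]
 rect ((461.01885986328125, -43.63898849487305), (21.592615127563477, 86.33009338378906), 84.29761505126953) [[416.9947 -50.0929]
 [502.8976 -58.6708]
 [505.043  -37.185 ]
 [419.1401 -28.6072]]
 caddytop n 599 ((455.0667419433594, -41.15519714355469), (38.479827880859375, 97.08287048339844), 82.65328979492188)
 lidplate z [0.0915 0.0953 0.0968] ((552.2960205078125, -201.03346252441406), 66.24552917480469) [ 0.5451 -0.2071  0.0949]
 bar n 150 [ 0.5516 -0.203   0.1237] 0.12805599746652385 ((552.5264282226562, -201.53326416015625), (7.8927226066589355, 57.56465148925781), 2.8622303009033203)
 rim z 0.09056483352670625 994 ((546.2998657226562, 225.6090545654297), 66.22555541992188) [0.545  0.2235 0.09  ] (array([0.5449, 0.2236]), np.float64(0.055353223018527735))
```

View pics/crop1.png

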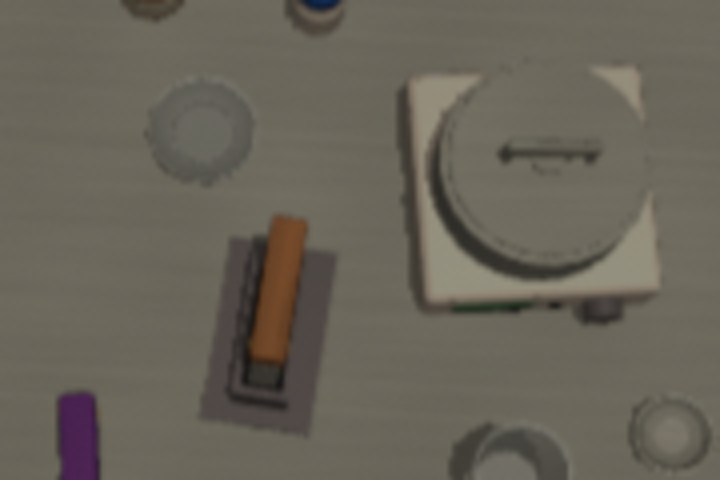

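The crop confirms it: a wooden handle in the grey pocket, with the shank at the near end, so the tongue points away from the robot. The two cameras agree within about 4 mm, and I average them:
- **Lifter grip:** (0.470, -0.043), yaw about -6.5°
- **Lid:** (0.551, -0.200), yaw 2.8°
- **Open pot:** (0.545, 0.227)

The heights match the given sizes.

Request:
{"fn": "play_rows", "kwargs": {
  "motion": [
    [[0,0,0,0,0,-4.5],[0,0,0,0,0,-4.5],[-0.0215,-0.027,0,0,0,0],[-0.0215,-0.027,0,0,0,0],[-0.0215,-0.027,0,0,0,0],[-0.0215,-0.027,0,0,0,0],[-0.0215,-0.027,0,0,0,0],[-0.0215,-0.027,0,0,0,0],[-0.0215,-0.027,0,0,0,0],[-0.0215,-0.027,0,0,0,0],[-0.0215,-0.027,0,0,0,0],[-0.0215,-0.027,0,0,0,0],[-0.0215,-0.027,0,0,0,0],[-0.0215,-0.027,0,0,0,0],[0,0,0,0,0,0]]
  ],
  "fingers": 0.7,
  "newtons": 50
}}

```text
time_s: 2.05
tcp_pos: [0.4034, 0.2936, 0.1812]
tcp_rot: [[-0.993, 0.12, 0.001], [0.12, 0.993, -0.001], [-0.001, -0.001, -1.0]]
ft_force: [0.4, -0.1, -0.3]
width: 0.0655
finger_force: 0.0
```

```bash
cat >> h.py <<'E'
from scipy.spatial.transform import Rotation as Ro
def to(p,yaw):
    "tool-frame shift then turn (deg) to reach tcp p, tool x at world yaw"
    o=get_obs();R=np.array(o["tcp_rot"]);y=np.radians(yaw)
    T=np.array([[np.cos(y),np.sin(y),0],[np.sin(y),-np.cos(y),0],[0,0,-1]])
    r=Ro.from_matrix(R.T@T).as_rotvec(degrees=True)
    print("t",round(o["time_s"],2),"tcp",np.round(o["tcp_pos"],4),"shift",np.round(R.T@(np.array(p)-o["tcp_pos"]),4),"shift if turned first",np.round(T.T@(np.array(p)-o["tcp_pos"]),4),"turn",np.round(r,2),"F",np.round(o["ft_force"],2),"w",round(float(o["width"]),4))
E
python3 -c "
from h import *
to([.4702,-.0427,.15],173.5)"
```

```text
t 2.05 tcp [0.4034 0.2936 0.1812] shift [-0.1067 -0.3258  0.0315] shift if turned first [-0.1044 -0.3266  0.0312] turn [-0.03  0.07 -0.41] F [ 0.37 -0.06 -0.27] w 0.0655
```

Request:
{"fn": "play_rows", "kwargs": {
  "motion": [
    [[0,0,0,0,0.07,-0.4],[-0.0087,-0.0272,0.0026,0,0,0],[-0.0087,-0.0272,0.0026,0,0,0],[-0.0087,-0.0272,0.0026,0,0,0],[-0.0087,-0.0272,0.0026,0,0,0],[-0.0087,-0.0272,0.0026,0,0,0],[-0.0087,-0.0272,0.0026,0,0,0],[-0.0087,-0.0272,0.0026,0,0,0],[-0.0087,-0.0272,0.0026,0,0,0],[-0.0087,-0.0272,0.0026,0,0,0],[-0.0087,-0.0272,0.0026,0,0,0],[-0.0087,-0.0272,0.0026,0,0,0],[-0.0087,-0.0272,0.0026,0,0,0],[0,0,0,0,0,0],[0,0,0,0,0,0],[0,0,0,0,0,0]]
  ]
}}

```text
time_s: 3.38
tcp_pos: [0.4693, -0.0352, 0.1494]
tcp_rot: [[-0.994, 0.105, -0.001], [0.105, 0.994, 0.0], [0.001, 0.0, -1.0]]
ft_force: [-0.7, 0.6, -0.0]
width: 0.066
finger_force: 0.0
```

```bash
python3 -c "
from h import *
to([.4702,-.0427,.073],173.5)
p,d=read_camera('top');cv2.imwrite('pics/top1.png',cv2.resize(p[160:310,240:440],None,fx=4,fy=4)[:,:,::-1])
p,d=read_camera('side');cv2.imwrite('pics/side1.png',cv2.resize(p[160:360,230:430],None,fx=3,fy=3)[:,:,::-1])"
```

```text
t 3.38 tcp [ 0.4693 -0.0352  0.1494] shift [-0.0018 -0.0074  0.0764] shift if turned first [-0.0018 -0.0074  0.0764] turn [ 0.01 -0.08  0.46] F [-0.71  0.63 -0.05] w 0.066
```

View pics/side1.png

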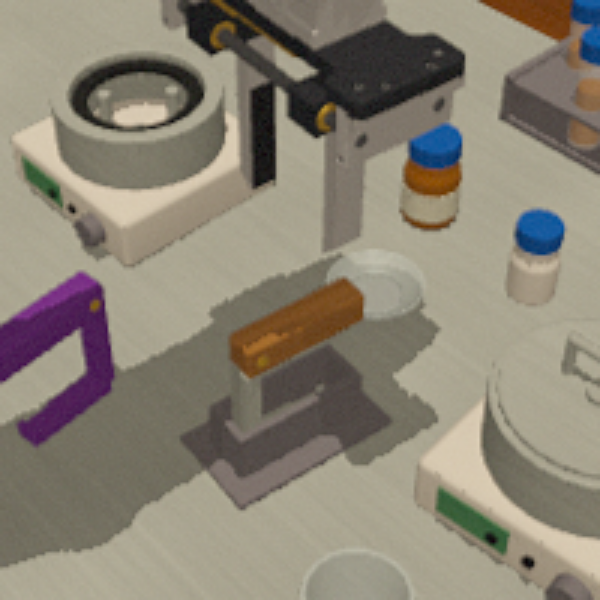

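The crop shows the open fingers straddling the handle from above, with the handle at (295,325) and clear space on both sides. I go down and grip.

Request:
{"fn": "play_rows", "kwargs": {
  "motion": [
    [[-0.0018,-0.0074,0,0,0,0.3],[0,0,0.012,0,0,0],[0,0,0.015,0,0,0],[0,0,0.015,0,0,0],[0,0,0.015,0,0,0],[0,0,0.01,0,0,0],[0,0,0.006,0,0,0],[0,0,0.0035,0,0,0],[0,0,0,0,0,0],[0,0,0,0,0,0],[0,0,0,0,0,0]]
  ]
}}

```text
time_s: 4.4
tcp_pos: [0.4704, -0.044, 0.0735]
tcp_rot: [[-0.994, 0.112, -0.0], [0.112, 0.994, 0.0], [0.0, 0.0, -1.0]]
ft_force: [-0.7, 1.0, 0.3]
width: 0.0659
finger_force: 0.0
```

Request:
{"fn": "play_rows", "kwargs": {
  "motion": [
    [[0,0,0,0,0,0],[0,0,0,0,0,0],[0,0,0,0,0,0],[0,0,0,0,0,0],[0,0,0,0,0,0],[0,0,0,0,0,0],[0,0,0,0,0,0],[0,0,0,0,0,0]]
  ],
  "fingers": 0,
  "newtons": 50
}}

```text
time_s: 5.07
tcp_pos: [0.47, -0.044, 0.073]
tcp_rot: [[-0.994, 0.112, -0.001], [0.112, 0.994, 0.0], [0.001, 0.0, -1.0]]
ft_force: [0.1, 0.9, 0.7]
width: 0.0211
finger_force: 50.0
```

Request:
{"fn": "play_rows", "kwargs": {
  "motion": [
    [[0,0,-0.004,0,0,0],[0,0,-0.008,0,0,0],[0,0,-0.012,0,0,0],[0,0,-0.016,0,0,0],[0,0,-0.016,0,0,0],[0,0,-0.016,0,0,0],[0,0,-0.016,0,0,0],[0,0,-0.014,0,0,0],[0,0,-0.008,0,0,0],[0,0,0,0,0,-4.6],[0,0,0,0,0,-4.6],[0,0,0,0,0,0],[0,0,0,0,0,0]]
  ]
}}

```text
time_s: 6.15
tcp_pos: [0.47, -0.0441, 0.183]
tcp_rot: [[-0.999, -0.046, -0.001], [-0.046, 0.999, 0.0], [0.001, 0.0, -1.0]]
ft_force: [-0.3, 0.2, -2.4]
width: 0.021
finger_force: 50.0
```

```bash
python3 -c "
from h import *
to([.4911,-.2033,.183],182.83)"
```

```text
t 6.15 tcp [ 0.47   -0.0441  0.183 ] shift [-0.0138 -0.16   -0.    ] shift if turned first [-0.0132 -0.16    0.    ] turn [ 0.01 -0.08 -0.19] F [-0.33  0.16 -2.43] w 0.021
```

Request:
{"fn": "play_rows", "kwargs": {
  "motion": [
    [[-0.001,-0.01,0,0,0,-0.2],[-0.0012,-0.02,0,0,0,0],[-0.002,-0.02,0,0,0,0],[-0.002,-0.025,0,0,0,0],[-0.002,-0.025,0,0,0,0],[-0.002,-0.025,0,0,0,0],[-0.002,-0.02,0,0,0,0],[-0.001,-0.01,0,0,0,0],[0,-0.005,0,0,0,0],[0,0,0,0,0,0],[0,0,0,0,0,0],[0,0,0,0,0,0],[0,0,0,0,0,0]]
  ]
}}

```text
time_s: 7.23
tcp_pos: [0.4917, -0.2022, 0.1829]
tcp_rot: [[-0.999, -0.053, -0.001], [-0.053, 0.999, 0.0], [0.001, 0.001, -1.0]]
ft_force: [-0.6, 0.2, -1.5]
width: 0.0211
finger_force: 50.0
```

```bash
python3 -c "
from h import *
to([.4911,-.2033,.1685],182.83)
for c,b in (('top',(340,160,460,280)),('side',(330,160,510,360))):
    p,d=read_camera(c);x0,y0,x1,y1=b;np.save(c+'2.npy',d);cv2.imwrite('pics/'+c+'2.png',p[:,:,::-1]);
    hsv=cv2.cvtColor(p,cv2.COLOR_RGB2HSV);P=cloud(c,d);m=(hsv[...,0]<20)&(hsv[...,1]>120)&(P[...,2]>.17);m[:,:x0]=0;m[:,x1:]=0
    q=P[m];print(c,len(q));
    if len(q)>20:print(q.mean(0),np.nanpercentile(q[:,2],[5,50,95]),cv2.minAreaRect((q[:,:2]*1000).astype(np.float32)))
    q=P[y0:y1,x0:x1].reshape(-1,3);q=q[(q[:,2]>.116)&(q[:,2]<.128)&(q[:,0]>.535)&(q[:,0]<.57)];
    if len(q)>9: print('bar',len(q),q.mean(0),cv2.minAreaRect((q[:,:2]*1000).astype(np.float32)))
    cv2.imwrite('pics/'+c+'2c.png',cv2.resize(p[y0:y1,x0:x1],None,fx=3,fy=3,interpolation=cv2.INTER_CUBIC)[:,:,::-1])
"
```

```text
t 7.23 tcp [ 0.4917 -0.2022  0.1829] shift [ 0.0006 -0.0011  0.0144] shift if turned first [ 0.0006 -0.0011  0.0144] turn [ 0.03 -0.07  0.19] F [-0.57  0.22 -1.46] w 0.0211
top 0
side 2419
[1.06905146 0.37897974 0.22349788] [0.17488503 0.21002486 0.34948875] ((1153.667236328125, 248.50323486328125), (1645.9483642578125, 540.3353881835938), 49.30971145629883)
bar 146 [ 0.55163122 -0.20482372  0.12350737] ((552.5775756835938, -202.5947723388672), (9.825454711914062, 56.32490921020508), 1.770849585533142)
```

View pics/side2c.png

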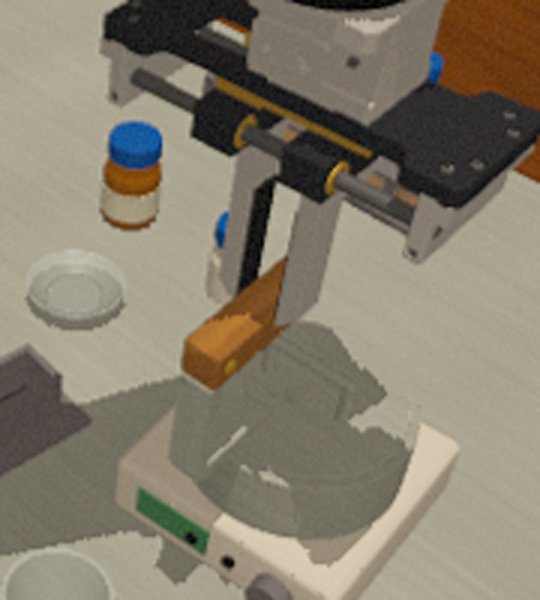

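The crop shows the lifter held level at (230,340), in front of the lid loop at (310,370). I lower to the insertion height and drive the tongue in slowly.

Request:
{"fn": "play_rows", "kwargs": {
  "motion": [
    [[0.0006,-0.001,0.004,0,0,0.15],[0,0,0.005,0,0,0],[0,0,0.0035,0,0,0],[0,0,0.002,0,0,0],[0,0,0,0,0,0],[0,0,0,0,0,0],[-0.003,0,0,0,0,0],[-0.005,0,0,0,0,0],[-0.005,0,0,0,0,0],[-0.005,0,0,0,0,0],[-0.005,0,0,0,0,0],[-0.004,0,0,0,0,0],[-0.003,0,0,0,0,0],[0,0,0,0,0,0],[0,0,0,0,0,0]]
  ]
}}

```text
time_s: 8.58
tcp_pos: [0.521, -0.2027, 0.1683]
tcp_rot: [[-0.999, -0.049, -0.002], [-0.049, 0.999, -0.0], [0.002, 0.0, -1.0]]
ft_force: [-0.2, -0.2, -2.2]
width: 0.0214
finger_force: 50.0
```

```bash
python3 -c "
from h import *
to([.551,-.2003,.1685],182.83)"
```

```text
t 8.58 tcp [ 0.521  -0.2027  0.1683] shift [-0.0301  0.001  -0.0003] shift if turned first [-0.0301  0.001  -0.0002] turn [ 0.   -0.09  0.  ] F [-0.16 -0.22 -2.23] w 0.0214
```

Request:
{"fn": "play_rows", "kwargs": {
  "motion": [
    [[-0.003,0.0005,0,0,-0.09,0],[-0.004,0.0005,0,0,0,0],[-0.005,0,0,0,0,0],[-0.005,0,0,0,0,0],[-0.005,0,0,0,0,0],[-0.004,0,0,0,0,0],[-0.003,0,0,0,0,0],[-0.001,0,0,0,0,0],[0,0,0,0,0,0],[0,0,0,0,0,0]]
  ]
}}

```text
time_s: 9.42
tcp_pos: [0.5507, -0.2003, 0.1683]
tcp_rot: [[-0.999, -0.049, 0.0], [-0.049, 0.999, 0.0], [-0.0, 0.0, -1.0]]
ft_force: [-0.1, -0.7, -2.3]
width: 0.0213
finger_force: 50.0
```

```bash
python3 -c "
from h import *
to([.551,-.2003,.1685],182.83)
p,d=read_camera('side');cv2.imwrite('pics/side3.png',cv2.resize(p[200:380,350:510],None,fx=3,fy=3,interpolation=cv2.INTER_CUBIC)[:,:,::-1])"
```

```text
t 9.42 tcp [ 0.5507 -0.2003  0.1683] shift [-0.0003 -0.     -0.0002] shift if turned first [-0.0003 -0.     -0.0002] turn [ 0.01  0.01 -0.01] F [-0.13 -0.72 -2.25] w 0.0213
```

View pics/side3.png

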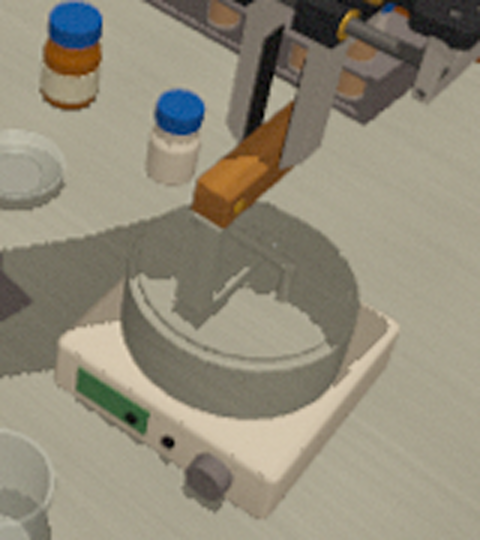

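The crop shows the shank at (200,270) and the tongue passing under the loop at (265,255), with no contact force. I lift slowly.

Request:
{"fn": "play_rows", "kwargs": {
  "motion": [
    [[0,0,-0.003,0,0,0],[0,0,-0.003,0,0,0],[0,0,-0.001,0,0,0],[0,0,-0.001,0,0,0],[0,0,-0.001,0,0,0],[0,0,-0.001,0,0,0],[0,0,-0.001,0,0,0],[0,0,-0.001,0,0,0],[0,0,-0.001,0,0,0],[0,0,-0.001,0,0,0],[0,0,-0.001,0,0,0],[0,0,0,0,0,0],[0,0,0,0,0,0]]
  ]
}}

```text
time_s: 10.55
tcp_pos: [0.5509, -0.2002, 0.1834]
tcp_rot: [[-0.999, -0.049, 0.0], [-0.049, 0.999, 0.0], [-0.0, 0.0, -1.0]]
ft_force: [0.2, -0.6, -4.1]
width: 0.0215
finger_force: 50.0
```

Request:
{"fn": "play_rows", "kwargs": {
  "motion": [
    [[0,0,-0.001,0,0,0],[0,0,-0.002,0,0,0],[0,0,-0.003,0,0,0],[0,0,-0.004,0,0,0],[0,0,-0.005,0,0,0],[0,0,-0.005,0,0,0],[0,0,-0.005,0,0,0],[0,0,-0.005,0,0,0],[0,0,-0.005,0,0,0],[0,0,-0.005,0,0,0],[0,0,-0.004,0,0,0],[0,0,-0.003,0,0,0],[0,0,-0.002,0,0,0],[0,0,-0.001,0,0,0],[0,0,0,0,0,0],[0,0,0,0,0,0],[0,0,0,0,0,0],[0,0,0,0,0,0]]
  ]
}}

```text
time_s: 12.05
tcp_pos: [0.5508, -0.2002, 0.2332]
tcp_rot: [[-0.999, -0.049, 0.0], [-0.049, 0.999, 0.0], [-0.0, 0.0, -1.0]]
ft_force: [0.3, 0.3, -4.7]
width: 0.0207
finger_force: 50.0
```

```bash
cat >> h.py <<'E'
def lid(lo,hi,box,c):
    p,d=read_camera(c);P=cloud(c,d);x0,y0,x1,y1=box;q=P[y0:y1,x0:x1].reshape(-1,3);q=q[(q[:,2]>lo)&(q[:,2]<hi)];return p,P,q
E
python3 -c "
from h import *
to([.551,-.2003,.1685],182.83)
p,P,q=lid(.12,.15,(350,180,510,360),'side');print(np.percentile(q[:,2],[5,50,95]),cv2.minEnclosingCircle((q[:,:2]*1000).astype(np.float32)))
A=np.c_[q[:,:2],np.ones(len(q))];print(np.linalg.lstsq(A,q[:,2],rcond=None)[0])
cv2.imwrite('pics/side4.png',cv2.resize(p[180:380,330:530],None,fx=3,fy=3,interpolation=cv2.INTER_CUBIC)[:,:,::-1])"
```

```text
t 12.05 tcp [ 0.5508 -0.2002  0.2332] shift [-0.0002 -0.0001  0.0647] shift if turned first [-0.0002 -0.0001  0.0647] turn [ 0.01  0.   -0.  ] F [ 0.25  0.25 -4.74] w 0.0207
[0.1475019  0.14936046 0.14992626] ((552.74853515625, -202.68618774414062), 60.519718170166016)
[0.00871139 0.0093618  0.14650548]
```

View pics/side4.png

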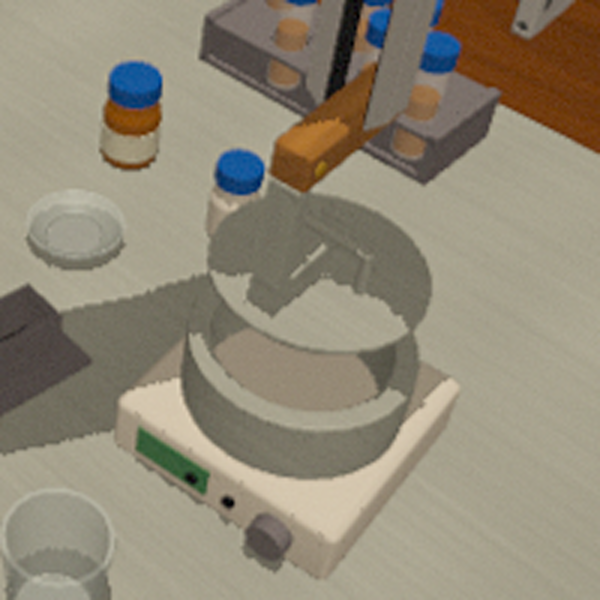

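The lid hangs level at about 0.5°, clear of the pot, with the plate top at 0.149 m as expected. I carry it across gently.

Request:
{"fn": "play_rows", "kwargs": {
  "motion": [
    [[0,0.001,0,0,0,0],[0,0.002,0,0,0,0],[-0.0002,0.004,0,0,0,0],[-0.0002,0.006,0,0,0,0],[-0.0003,0.008,0,0,0,0],[-0.0003,0.01,0,0,0,0],[-0.0004,0.012,0,0,0,0],[-0.0004,0.012,0,0,0,0],[-0.0004,0.012,0,0,0,0],[-0.0004,0.012,0,0,0,0],[-0.0004,0.012,0,0,0,0],[-0.0004,0.012,0,0,0,0],[-0.0004,0.012,0,0,0,0],[-0.0004,0.012,0,0,0,0],[-0.0004,0.012,0,0,0,0],[-0.0004,0.012,0,0,0,0],[-0.0004,0.012,0,0,0,0],[-0.0004,0.012,0,0,0,0],[-0.0004,0.012,0,0,0,0],[-0.0004,0.012,0,0,0,0]]
  ]
}}

```text
time_s: 13.77
tcp_pos: [0.5476, 0.0002, 0.2335]
tcp_rot: [[-0.999, -0.05, 0.0], [-0.05, 0.999, 0.0], [-0.0, 0.0, -1.0]]
ft_force: [-0.2, -0.2, -4.5]
width: 0.0212
finger_force: 50.0
```

Request:
{"fn": "play_rows", "kwargs": {
  "motion": [
    [[-0.0004,0.012,0,0,0,0],[-0.0004,0.012,0,0,0,0],[-0.0004,0.012,0,0,0,0],[-0.0004,0.012,0,0,0,0],[-0.0004,0.012,0,0,0,0],[-0.0004,0.012,0,0,0,0],[-0.0004,0.012,0,0,0,0],[-0.0004,0.012,0,0,0,0],[-0.0004,0.012,0,0,0,0],[-0.0004,0.012,0,0,0,0],[-0.0004,0.012,0,0,0,0],[-0.0004,0.012,0,0,0,0],[-0.0004,0.012,0,0,0,0],[-0.0004,0.012,0,0,0,0],[-0.0004,0.012,0,0,0,0],[-0.0003,0.01,0,0,0,0],[-0.0003,0.008,0,0,0,0],[-0.0002,0.006,0,0,0,0],[-0.0002,0.004,0,0,0,0],[0,0.002,0,0,0,0]]
  ]
}}

```text
time_s: 15.43
tcp_pos: [0.5443, 0.2094, 0.2334]
tcp_rot: [[-0.999, -0.05, 0.0], [-0.05, 0.999, 0.0], [-0.0, 0.0, -1.0]]
ft_force: [0.1, 0.9, -4.3]
width: 0.0211
finger_force: 50.0
```

Request:
{"fn": "play_rows", "kwargs": {
  "motion": [
    [[0,0.002,0,0,0,0],[0,0.004,0,0,0,0],[0,0.004,0,0,0,0],[0,0.004,0,0,0,0],[0,0.003,0,0,0,0],[0,0.001,0,0,0,0],[0,0,0,0,0,0],[0,0,0,0,0,0],[0,0,0,0,0,0],[0,0,0,0,0,0],[0,0,0,0,0,0]]
  ]
}}

```text
time_s: 16.35
tcp_pos: [0.5434, 0.2267, 0.2335]
tcp_rot: [[-0.999, -0.049, 0.0], [-0.049, 0.999, 0.0], [-0.0, 0.0, -1.0]]
ft_force: [-0.1, -0.5, -4.7]
width: 0.0212
finger_force: 50.0
```

```bash
python3 -c "
from h import *
np.set_printoptions(precision=4,suppress=True)
to([.5446,.2275,.2332],182.83)
for c,b in (('side',(190,80,360,260)),('top',(170,140,300,260))):
    p,P,q=lid(.143,.152,b,c);print(c,len(q))
    if len(q)<50: continue
    print('lid',np.percentile(q[:,2],[5,50,95]),cv2.minEnclosingCircle((q[:,:2]*1000).astype(np.float32)),np.linalg.lstsq(np.c_[q[:,:2],np.ones(len(q))],q[:,2],rcond=None)[0])
    x0,y0,x1,y1=b;r=P[y0:y1,x0:x1].reshape(-1,3);r=r[(r[:,2]>.086)&(r[:,2]<.094)];print('rim',len(r),cv2.minEnclosingCircle((r[:,:2]*1000).astype(np.float32)))
    if c=='side': cv2.imwrite('pics/side5.png',cv2.resize(p[80:260,190:360],None,fx=3,fy=3,interpolation=cv2.INTER_CUBIC)[:,:,::-1])
"
```

```text
t 16.35 tcp [0.5434 0.2267 0.2335] shift [-0.0012  0.0007  0.0003] shift if turned first [-0.0012  0.0007  0.0003] turn [ 0.01  0.02 -0.01] F [-0.09 -0.5  -4.73] w 0.0212
side 801
lid [0.1486 0.1507 0.1519] ((546.4157104492188, 225.66598510742188), 61.56760025024414) [0.0032 0.0176 0.1452]
rim 804 ((467.3157653808594, 191.37237548828125), 150.3611297607422)
top 211
lid [0.145  0.1484 0.1514] ((555.273681640625, 188.60598754882812), 39.90642547607422) [ 0.011  -0.0087  0.1438]
rim 120 ((549.890869140625, 178.41830444335938), 38.11928176879883)
```

View pics/side5.png

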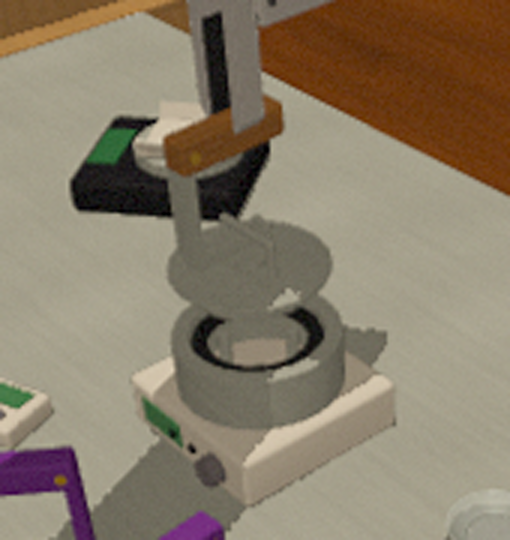

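The crop shows the lid hanging level at (250,265), above the open pot at (258,345) and close to concentric. I lower it to just above the rim and remeasure.

Request:
{"fn": "play_rows", "kwargs": {
  "motion": [
    [[0,0,0.002,0,0,0],[0,0,0.004,0,0,0],[0,0,0.005,0,0,0],[0,0,0.005,0,0,0],[0,0,0.005,0,0,0],[0,0,0.005,0,0,0],[0,0,0.004,0,0,0],[0,0,0.002,0,0,0],[0,0,0.001,0,0,0],[0,0,0,0,0,0],[0,0,0,0,0,0],[0,0,0,0,0,0]]
  ]
}}

```text
time_s: 17.45
tcp_pos: [0.5435, 0.227, 0.2007]
tcp_rot: [[-0.999, -0.049, 0.001], [-0.049, 0.999, 0.0], [-0.001, 0.0, -1.0]]
ft_force: [0.3, -0.3, -4.5]
width: 0.021
finger_force: 50.0
```

```bash
cat > m.py <<'E'
from h import *
from scipy.optimize import least_squares
np.set_printoptions(precision=4,suppress=True)
to([.5446,.2275,.2005],182.83)
def fit(P,z0,r0,c0):
    # outer-edge fit: per 10-degree sector the outermost points on the plane (95th pct) against known radius
    q=P.reshape(-1,3);q=q[np.abs(q[:,2]-z0)<.004];d=q[:,:2]-c0;r=np.hypot(*d.T);q=q[(r<r0+.008)&(r>r0-.02)];d=q[:,:2]-c0
    a=np.floor(np.degrees(np.arctan2(d[:,1],d[:,0]))/10);E=[]
    for s in np.unique(a):
        k=q[a==s];rr=np.hypot(*(k[:,:2]-c0).T)
        if len(k)>5 and rr.max()>r0-.006:E.append(k[np.argsort(rr)[-3:],:2].mean(0))
    E=np.array(E);s=least_squares(lambda x:np.hypot(*(E-x[:2]).T)-x[2],[*c0,r0],loss="soft_l1",f_scale=.001);return s.x,len(E)
zt=get_obs()["tcp_pos"][2]-.067-.021+.004
for i in range(3):
    for c in("side","top"):
        p,d=read_camera(c);print(c,"lid",fit(cloud(c,d),zt,.06,np.array([.5455,.2265])))
for c in("side","top"):print(c,"rim0",fit(cloud(c,np.load(c+"0.npy")),.09,.0655,np.array([.5455,.2265])),"lid0",fit(cloud(c,np.load(c+"0.npy")),.094,.06,np.array([.5515,-.2005])))
E
python3 m.py
```

```text
t 17.45 tcp [0.5435 0.227  0.2007] shift [-0.0011  0.0005  0.0002] shift if turned first [-0.0011  0.0005  0.0002] turn [0.02 0.04 0.  ] F [ 0.26 -0.33 -4.53] w 0.021
side lid (array([0.5453, 0.2249, 0.059 ]), 30)
top lid (array([0.5422, 0.2233, 0.0543]), 10)
side lid (array([0.5453, 0.225 , 0.0587]), 29)
top lid (array([0.5432, 0.2232, 0.0541]), 10)
side lid (array([0.5451, 0.2248, 0.0589]), 29)
top lid (array([0.5421, 0.2251, 0.056 ]), 10)
side rim0 (array([0.5459, 0.2249, 0.0644]), 36) lid0 (array([ 0.5524, -0.2022,  0.0644]), 36)
top rim0 (array([0.5432, 0.2281, 0.0642]), 36) lid0 (array([ 0.549 , -0.1991,  0.0629]), 36)
```

The side camera puts the lid within 0.7 mm of concentric. I nudge it 0.5 mm and lower it in.

Request:
{"fn": "play_rows", "kwargs": {
  "motion": [
    [[-0.0005,0,0.001,0,0,0],[0,0,0.0015,0,0,0],[0,0,0.0015,0,0,0],[0,0,0.0015,0,0,0],[0,0,0.0015,0,0,0],[0,0,0.0015,0,0,0],[0,0,0.0015,0,0,0],[0,0,0.0005,0,0,0],[0,0,0,0,0,0],[0,0,0,0,0,0]]
  ]
}}

```text
time_s: 18.58
tcp_pos: [0.5439, 0.2269, 0.1899]
tcp_rot: [[-0.999, -0.049, 0.0], [-0.049, 0.999, 0.0], [-0.0, 0.0, -1.0]]
ft_force: [0.0, -0.2, -4.2]
width: 0.0215
finger_force: 50.0
```

Request:
{"fn": "play_rows", "kwargs": {
  "motion": [
    [[0,0,0.0005,0,0,0],[0,0,0.001,0,0,0],[0,0,0.001,0,0,0],[0,0,0.001,0,0,0],[0,0,0.001,0,0,0],[0,0,0.001,0,0,0],[0,0,0.001,0,0,0],[0,0,0.0005,0,0,0],[0,0,0,0,0,0],[0,0,0,0,0,0],[0,0,0,0,0,0]]
  ]
}}

```text
time_s: 19.5
tcp_pos: [0.5439, 0.227, 0.183]
tcp_rot: [[-0.999, -0.049, 0.0], [-0.049, 0.999, 0.0], [-0.0, 0.0, -1.0]]
ft_force: [-0.2, -0.9, -1.2]
width: 0.021
finger_force: 50.0
```

```bash
python3 -c "
from h import *
to([.544,.227,.183],182.83)
for i in range(3):
    p,d=read_camera('side');q=cloud('side',d).reshape(-1,3);r=np.hypot(q[:,0]-.5455,q[:,1]-.225);k=q[(r<.055)&(r>.03)&(q[:,2]<.12)];m=k[np.abs(k[:,2]-np.median(k[:,2]))<.003];print(np.median(m[:,2]),np.linalg.lstsq(np.c_[m[:,:2],np.ones(len(m))],m[:,2],rcond=None)[0])
to([.544,.227,.183],182.83)
"
```

```text
t 19.5 tcp [0.5439 0.227  0.183 ] shift [-0.0001  0.      0.    ] shift if turned first [-0.0001  0.      0.    ] turn [0.01 0.02 0.  ] F [-0.19 -0.91 -1.21] w 0.021
0.10508496578127724 [0.00079731 0.0014964  0.10429759]
0.1049601422527785 [0.00047949 0.00209766 0.10424902]
0.10499161389955519 [ 3.81136573e-03 -5.58360993e-05  1.02909647e-01]
t 19.65 tcp [0.5439 0.227  0.183 ] shift [-0.0001  0.      0.    ] shift if turned first [-0.0001  0.      0.    ] turn [0.01 0.02 0.  ] F [-0.44 -0.16 -1.7 ] w 0.0216
```

The lid rests level on the seal, its weight is off the lifter, and 10 mm remain between the tongue and the boss. I now press down in small steps.

Request:
{"fn": "play_rows", "kwargs": {
  "motion": [
    [[0,0,0.001,0,0,0],[0,0,0.0015,0,0,0],[0,0,0.0015,0,0,0],[0,0,0.0015,0,0,0],[0,0,0.0015,0,0,0],[0,0,0.0005,0,0,0],[0,0,0.0005,0,0,0],[0,0,0.0005,0,0,0],[0,0,0,0,0,0]]
  ]
}}

```text
time_s: 20.4
tcp_pos: [0.5439, 0.2269, 0.1744]
tcp_rot: [[-0.999, -0.049, 0.0], [-0.049, 0.999, 0.0], [-0.0, 0.0, -1.0]]
ft_force: [-0.3, 0.4, -1.5]
width: 0.0208
finger_force: 50.0
```

Request:
{"fn": "play_rows", "kwargs": {
  "motion": [
    [[0,0,0.0003,0,0,0],[0,0,0.0003,0,0,0],[0,0,0.0003,0,0,0],[0,0,0.0003,0,0,0],[0,0,0.0003,0,0,0],[0,0,0,0,0,0]]
  ]
}}

```text
time_s: 20.9
tcp_pos: [0.544, 0.227, 0.173]
tcp_rot: [[-0.999, -0.049, 0.0], [-0.049, 0.999, 0.0], [-0.0, 0.0, -1.0]]
ft_force: [-0.3, -0.4, -0.2]
width: 0.0211
finger_force: 50.0
```

Request:
{"fn": "play_rows", "kwargs": {
  "motion": [
    [[0,0,0.0003,0,0,0],[0,0,0.0003,0,0,0],[0,0,0.0003,0,0,0],[0,0,0,0,0,0]]
  ]
}}

```text
time_s: 21.23
tcp_pos: [0.5444, 0.2271, 0.1726]
tcp_rot: [[-0.999, -0.049, 0.001], [-0.049, 0.999, 0.001], [-0.001, 0.001, -1.0]]
ft_force: [-0.7, -0.4, 5.0]
width: 0.021
finger_force: 50.0
```

Request:
{"fn": "play_rows", "kwargs": {
  "motion": [
    [[0,0,0.0003,0,0,0],[0,0,0.0003,0,0,0],[0,0,0.0003,0,0,0],[0,0,0,0,0,0]]
  ]
}}

```text
time_s: 21.57
tcp_pos: [0.5444, 0.2271, 0.1717]
tcp_rot: [[-0.999, -0.049, 0.001], [-0.049, 0.999, 0.001], [-0.001, 0.001, -1.0]]
ft_force: [-0.2, 0.6, 5.8]
width: 0.0209
finger_force: 50.0
```

Request:
{"fn": "play_rows", "kwargs": {
  "motion": [
    [[0,0,0.0003,0,0,0],[0,0,0.0003,0,0,0],[0,0,0.0003,0,0,0],[0,0,0,0,0,0]]
  ]
}}

```text
time_s: 21.9
tcp_pos: [0.5444, 0.2271, 0.1708]
tcp_rot: [[-0.999, -0.049, 0.001], [-0.049, 0.999, 0.001], [-0.001, 0.001, -1.0]]
ft_force: [-0.4, -1.4, 6.6]
width: 0.0211
finger_force: 50.0
```

Request:
{"fn": "play_rows", "kwargs": {
  "motion": [
    [[0,0,0.0003,0,0,0],[0,0,0.0003,0,0,0],[0,0,0.0003,0,0,0],[0,0,0,0,0,0]]
  ]
}}

```text
time_s: 22.23
tcp_pos: [0.5444, 0.2271, 0.1699]
tcp_rot: [[-0.999, -0.049, 0.001], [-0.049, 0.999, 0.001], [-0.001, 0.001, -1.0]]
ft_force: [-0.1, -0.1, 4.9]
width: 0.0211
finger_force: 50.0
```

Request:
{"fn": "play_rows", "kwargs": {
  "motion": [
    [[0,0,0.0003,0,0,0],[0,0,0.0003,0,0,0],[0,0,0.0003,0,0,0],[0,0,0,0,0,0]]
  ]
}}

```text
time_s: 22.57
tcp_pos: [0.5444, 0.2271, 0.1691]
tcp_rot: [[-0.999, -0.049, 0.001], [-0.049, 0.999, 0.001], [-0.001, 0.001, -1.0]]
ft_force: [-0.3, -0.7, 5.8]
width: 0.0214
finger_force: 50.0
```

Request:
{"fn": "play_rows", "kwargs": {
  "motion": [
    [[0,0,0.0003,0,0,0],[0,0,0.0003,0,0,0],[0,0,0,0,0,0]]
  ]
}}

```text
time_s: 22.82
tcp_pos: [0.5444, 0.2271, 0.1685]
tcp_rot: [[-0.999, -0.049, 0.001], [-0.049, 0.999, 0.001], [-0.001, 0.001, -1.0]]
ft_force: [0.2, -0.5, 6.1]
width: 0.0214
finger_force: 50.0
```

Request:
{"fn": "play_rows", "kwargs": {
  "motion": [
    [[0,0,0.0002,0,0,0],[0,0,0.0002,0,0,0],[0,0,0,0,0,0]]
  ]
}}

```text
time_s: 23.07
tcp_pos: [0.5444, 0.2271, 0.168]
tcp_rot: [[-0.999, -0.049, 0.001], [-0.049, 0.999, 0.001], [-0.001, 0.001, -1.0]]
ft_force: [-0.5, -1.0, 5.4]
width: 0.0212
finger_force: 50.0
```

Request:
{"fn": "play_rows", "kwargs": {
  "motion": [
    [[0,0,0.0002,0,0,0],[0,0,0.0002,0,0,0],[0,0,0,0,0,0]]
  ]
}}

```text
time_s: 23.32
tcp_pos: [0.5444, 0.2272, 0.1677]
tcp_rot: [[-0.999, -0.049, 0.001], [-0.049, 0.999, 0.001], [-0.001, 0.001, -1.0]]
ft_force: [-0.8, -0.5, 6.0]
width: 0.0216
finger_force: 50.0
```

Request:
{"fn": "play_rows", "kwargs": {
  "motion": [
    [[0,0,0.0002,0,0,0],[0,0,0.0002,0,0,0],[0,0,0,0,0,0]]
  ]
}}

```text
time_s: 23.57
tcp_pos: [0.5444, 0.2271, 0.1672]
tcp_rot: [[-0.999, -0.049, 0.001], [-0.049, 0.999, 0.001], [-0.001, 0.001, -1.0]]
ft_force: [-0.4, -0.1, 6.1]
width: 0.0211
finger_force: 50.0
```

Request:
{"fn": "play_rows", "kwargs": {
  "motion": [
    [[0,0,0.0002,0,0,0],[0,0,0.0002,0,0,0],[0,0,0,0,0,0]]
  ]
}}

```text
time_s: 23.82
tcp_pos: [0.5444, 0.2272, 0.1669]
tcp_rot: [[-0.999, -0.049, 0.001], [-0.049, 0.999, 0.001], [-0.001, 0.001, -1.0]]
ft_force: [0.6, -0.5, 7.5]
width: 0.0212
finger_force: 50.0
```

Request:
{"fn": "play_rows", "kwargs": {
  "motion": [
    [[0,0,0.0002,0,0,0],[0,0,0.0002,0,0,0],[0,0,0,0,0,0]]
  ]
}}

```text
time_s: 24.07
tcp_pos: [0.5444, 0.2271, 0.1664]
tcp_rot: [[-0.999, -0.049, 0.001], [-0.049, 0.999, 0.001], [-0.001, 0.001, -1.0]]
ft_force: [-0.5, 0.6, 5.6]
width: 0.021
finger_force: 50.0
```

Request:
{"fn": "play_rows", "kwargs": {
  "motion": [
    [[0,0,0.0002,0,0,0],[0,0,0.0001,0,0,0],[0,0,0,0,0,0]]
  ]
}}

```text
time_s: 24.32
tcp_pos: [0.5444, 0.2272, 0.1662]
tcp_rot: [[-0.999, -0.049, 0.001], [-0.049, 0.999, 0.001], [-0.001, 0.001, -1.0]]
ft_force: [-0.4, 0.0, 5.3]
width: 0.0209
finger_force: 50.0
```

Request:
{"fn": "play_rows", "kwargs": {
  "motion": [
    [[0,0,0.0002,0,0,0],[0,0,0.0002,0,0,0],[0,0,0,0,0,0]]
  ]
}}

```text
time_s: 24.57
tcp_pos: [0.5444, 0.2271, 0.1658]
tcp_rot: [[-0.999, -0.049, 0.001], [-0.049, 0.999, 0.001], [-0.001, 0.001, -1.0]]
ft_force: [-0.9, -0.3, 7.0]
width: 0.0213
finger_force: 50.0
```

Request:
{"fn": "play_rows", "kwargs": {
  "motion": [
    [[0,0,0.0002,0,0,0],[0,0,0.0002,0,0,0],[0,0,0,0,0,0]]
  ]
}}

```text
time_s: 24.82
tcp_pos: [0.5446, 0.2272, 0.1656]
tcp_rot: [[-0.999, -0.049, 0.002], [-0.049, 0.999, 0.001], [-0.002, 0.001, -1.0]]
ft_force: [-1.0, 0.0, 9.2]
width: 0.0215
finger_force: 50.0
```

Request:
{"fn": "play_rows", "kwargs": {
  "motion": [
    [[0,0,0.0002,0,0,0],[0,0,0.0001,0,0,0],[0,0,0,0,0,0]]
  ]
}}

```text
time_s: 25.07
tcp_pos: [0.5448, 0.2273, 0.1656]
tcp_rot: [[-0.999, -0.049, 0.002], [-0.049, 0.999, 0.001], [-0.002, 0.001, -1.0]]
ft_force: [-0.6, 0.2, 12.1]
width: 0.0211
finger_force: 50.0
```

Request:
{"fn": "play_rows", "kwargs": {
  "motion": [
    [[0,0,0.0002,0,0,0],[0,0,0,0,0,0],[0,0,0,0,0,0],[0,0,0,0,0,0],[0,0,0,0,0,0],[0,0,0,0,0,0],[0,0,0,0,0,0],[0,0,0,0,0,0],[0,0,0,0,0,0]]
  ]
}}

```text
time_s: 25.82
tcp_pos: [0.5449, 0.2273, 0.1656]
tcp_rot: [[-0.999, -0.049, 0.002], [-0.049, 0.999, 0.002], [-0.002, 0.001, -1.0]]
ft_force: [-1.4, -1.0, 13.5]
width: 0.0211
finger_force: 50.0
```

The push held at about 15 N for 0.75 s with no further travel, so the lid is home. I back off and withdraw the tongue.

Request:
{"fn": "play_rows", "kwargs": {
  "motion": [
    [[0,0,-0.0005,0,0,0],[0,0,-0.0005,0,0,0],[0,0,-0.0005,0,0,0],[0,0,-0.001,0,0,0],[0,0,-0.001,0,0,0],[0,0,-0.001,0,0,0],[0,0,-0.001,0,0,0],[0,0,0,0,0,0],[0,0,0,0,0,0]]
  ]
}}

```text
time_s: 26.57
tcp_pos: [0.5439, 0.2269, 0.1697]
tcp_rot: [[-0.999, -0.049, 0.0], [-0.049, 0.999, 0.0], [-0.0, 0.0, -1.0]]
ft_force: [0.1, -0.1, -1.9]
width: 0.0213
finger_force: 50.0
```

```bash
python3 -c "
from h import *
to([.544,.227,.170],182.83)"
```

```text
t 26.57 tcp [0.5439 0.2269 0.1697] shift [-0.0001  0.0001 -0.0003] shift if turned first [-0.0001  0.0001 -0.0003] turn [0.01 0.02 0.  ] F [ 0.09 -0.08 -1.87] w 0.0213
```

Request:
{"fn": "play_rows", "kwargs": {
  "motion": [
    [[0.002,0,-0.0003,0,0,0],[0.004,0,0,0,0,0],[0.005,0,0,0,0,0],[0.005,0,0,0,0,0],[0.006,0,0,0,0,0],[0.006,0,0,0,0,0],[0.006,0,0,0,0,0],[0.006,0,0,0,0,0],[0.006,0,0,0,0,0],[0.006,0,0,0,0,0],[0.006,0,0,0,0,0],[0.004,0,0,0,0,0],[0,0,0,0,0,0],[0,0,-0.005,0,0,0],[0,0,-0.01,0,0,0],[0,0,-0.01,0,0,0],[0,0,0,0,0,4.6],[0,0,0,0,0,4.6],[0,0,0,0,0,0],[0,0,0,0,0,0]]
  ]
}}

```text
time_s: 28.23
tcp_pos: [0.4823, 0.2241, 0.1958]
tcp_rot: [[-0.994, 0.109, 0.001], [0.109, 0.994, 0.001], [-0.001, 0.001, -1.0]]
ft_force: [-0.2, 1.2, -1.8]
width: 0.0211
finger_force: 50.0
```

```bash
python3 -c "
from h import *
to([.470,-.044,.183],173.57)
p,d=read_camera('side');P=cloud('side',d).reshape(-1,3);r=np.hypot(P[:,0]-.5455,P[:,1]-.225);k=P[(r<.055)&(r>.03)&(P[:,2]<.12)];m=k[np.abs(k[:,2]-np.median(k[:,2]))<.003];print(np.median(m[:,2]),np.linalg.lstsq(np.c_[m[:,:2],np.ones(len(m))],m[:,2],rcond=None)[0])"
```

```text
t 28.23 tcp [0.4823 0.2241 0.1958] shift [-0.0168 -0.2678  0.0126] shift if turned first [-0.0178 -0.2677  0.0128] turn [0.04 0.05 0.2 ] F [-0.22  1.21 -1.78] w 0.0211
0.09775596747256166 [0.00233307 0.0017203  0.09617158]
```

The lid is down by 7.3 mm and level. I return the lifter to the caddy.

Request:
{"fn": "play_rows", "kwargs": {
  "motion": [
    [[-0.0006,-0.01,0,0,0.05,0.2],[-0.0012,-0.018,0,0,0,0],[-0.0016,-0.024,0,0,0,0],[-0.0016,-0.024,0,0,0,0],[-0.0016,-0.024,0,0,0,0],[-0.0016,-0.024,0,0,0,0],[-0.0016,-0.024,0,0,0,0],[-0.0016,-0.024,0,0,0,0],[-0.0016,-0.024,0,0,0,0],[-0.0016,-0.024,0,0,0,0],[-0.0016,-0.022,0,0,0,0],[-0.001,-0.016,0,0,0,0],[-0.0004,-0.0077,0,0,0,0],[0,-0.002,0,0,0,0],[0,0,0,0,0,0],[0,0,0,0,0,0],[0,0,0,0,0,0],[0,0,0,0,0,0]]
  ]
}}

```text
time_s: 29.78
tcp_pos: [0.4689, -0.0432, 0.1949]
tcp_rot: [[-0.994, 0.113, -0.001], [0.113, 0.994, 0.0], [0.001, 0.0, -1.0]]
ft_force: [-0.1, 0.2, -1.3]
width: 0.0209
finger_force: 50.0
```

```bash
python3 -c "
from h import *
to([.470,-.044,.113],173.57)
p,d=read_camera('side');cv2.imwrite('pics/side6.png',cv2.resize(p[150:350,230:430],None,fx=3,fy=3,interpolation=cv2.INTER_CUBIC)[:,:,::-1])"
```

```text
t 29.78 tcp [ 0.4689 -0.0432  0.1949] shift [-0.0012 -0.0006  0.0819] shift if turned first [-0.0012 -0.0006  0.0819] turn [ 0.01 -0.04 -0.05] F [-0.15  0.2  -1.28] w 0.0209
```

View pics/side6.png

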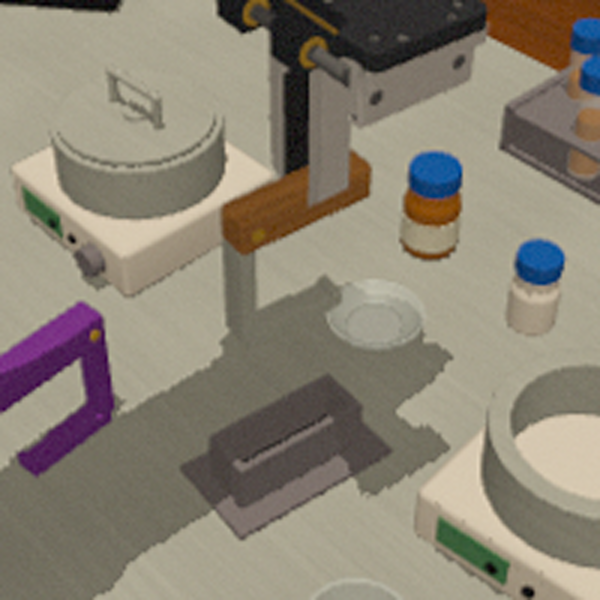

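The crop shows the lid seated level in the second pot at (140,120). The lifter is upright over the empty caddy pocket at (285,440). I descend with a pause above the pocket.

Request:
{"fn": "play_rows", "kwargs": {
  "motion": [
    [[-0.001,-0.0007,0.008,0,-0.04,0],[0,0,0.014,0,0,0],[0,0,0.018,0,0,0],[0,0,0.018,0,0,0],[0,0,0.014,0,0,0],[0,0,0.008,0,0,0],[0,0,0,0,0,0],[0,0,0.004,0,0,0],[0,0,0.004,0,0,0],[0,0,0.004,0,0,0],[0,0,0,0,0,0]]
  ]
}}

```text
time_s: 30.75
tcp_pos: [0.4697, -0.0448, 0.1027]
tcp_rot: [[-0.993, 0.114, 0.0], [0.114, 0.993, 0.0], [-0.0, 0.0, -1.0]]
ft_force: [-0.2, -0.5, -0.9]
width: 0.0209
finger_force: 50.0
```

Request:
{"fn": "play_rows", "kwargs": {
  "motion": [
    [[0,0,0.003,0,0,0],[0,0,0.004,0,0,0],[0,0,0.004,0,0,0],[0,0,0.004,0,0,0],[0,0,0.004,0,0,0],[0,0,0.004,0,0,0],[0,0,0.002,0,0,0],[0,0,0.001,0,0,0],[0,0,0,0,0,0]]
  ]
}}

```text
time_s: 31.5
tcp_pos: [0.4697, -0.0449, 0.0767]
tcp_rot: [[-0.993, 0.114, -0.0], [0.114, 0.993, 0.0], [0.0, -0.0, -1.0]]
ft_force: [-0.9, -0.1, -1.4]
width: 0.0211
finger_force: 50.0
```

Request:
{"fn": "play_rows", "kwargs": {
  "motion": [
    [[0,0,0.001,0,0,0],[0,0,0.001,0,0,0],[0,0,0.001,0,0,0],[0,0,0.0005,0,0,0],[0,0,0,0,0,0],[0,0,0,0,0,0]]
  ]
}}

```text
time_s: 32.0
tcp_pos: [0.4698, -0.0449, 0.0735]
tcp_rot: [[-0.993, 0.114, 0.0], [0.114, 0.993, 0.0], [-0.0, 0.0, -1.0]]
ft_force: [0.0, -0.9, -1.9]
width: 0.021
finger_force: 50.0
```

Request:
{"fn": "play_rows", "kwargs": {
  "motion": [
    [[0,0,0.0004,0,0,0],[0,0,0.0004,0,0,0],[0,0,0,0,0,0]]
  ]
}}

```text
time_s: 32.25
tcp_pos: [0.4705, -0.0448, 0.073]
tcp_rot: [[-0.993, 0.114, 0.001], [0.114, 0.993, 0.0], [-0.001, 0.0, -1.0]]
ft_force: [1.9, -1.1, 4.6]
width: 0.0214
finger_force: 50.0
```

Request:
{"fn": "play_rows", "kwargs": {
  "motion": [
    [[0,0,0,0,0,0],[0,0,0,0,0,0],[0,0,0,0,0,0],[0,0,0,0,0,0],[0,0,0,0,0,0],[0,0,0,0,0,0],[0,0,0,0,0,0],[0,0,-0.005,0,0,0],[0,0,-0.012,0,0,0],[0,0,-0.02,0,0,0],[0,0,-0.025,0,0,0],[0,0,-0.025,0,0,0],[0,0,-0.025,0,0,0],[0,0,-0.015,0,0,0],[0,0,0,0,0,0],[0,0,0,0,0,0]]
  ],
  "fingers": 0.6
}}

```text
time_s: 33.58
tcp_pos: [0.4701, -0.0448, 0.2003]
tcp_rot: [[-0.993, 0.114, 0.002], [0.114, 0.993, 0.001], [-0.002, 0.001, -1.0]]
ft_force: [-0.2, 0.5, -0.8]
width: 0.0565
finger_force: 0.0
```

```bash
python3 -c "
from h import *
to([.470,-.044,.113],173.57)
for c in('top','side'):
    p,d=read_camera(c)
    if c=='side': cv2.imwrite('pics/side7.png',p[:,:,::-1])
P=cloud('side',d);hsv=cv2.cvtColor(p,cv2.COLOR_RGB2HSV);m=(hsv[...,0]<20)&(hsv[...,1]>120);m[:240]=0;m[330:]=0;m[:,:280]=0;m[:,365:]=0
q=P[m];t=q[q[:,2]>q[:,2].max()-.012];print(np.percentile(q[:,2],[5,50,95]),cv2.minAreaRect((t[:,:2]*1000).astype(np.float32)))"
```

```text
t 33.58 tcp [ 0.4701 -0.0448  0.2003] shift [0.0004 0.0006 0.0874] shift if turned first [0.0002 0.0007 0.0873] turn [ 0.07  0.1  -0.13] F [-0.25  0.49 -0.82] w 0.0565
[nan nan nan] ((0.0, 0.0), (0.0, 0.0), 0.0)
```

View pics/side7.png

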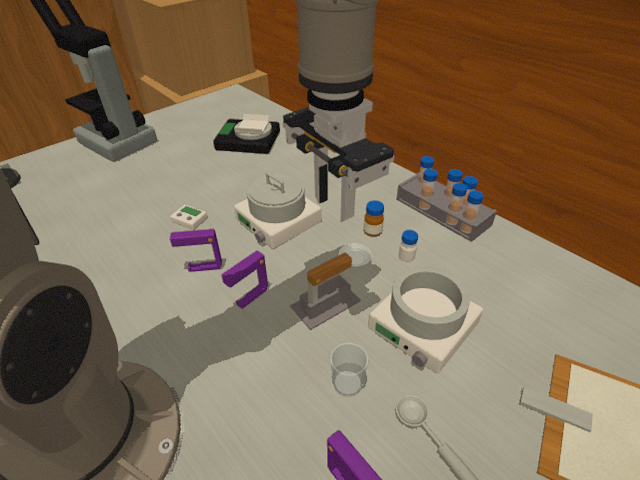

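The final view shows the lifter upright in its caddy at (328,280), the lid seated in the second pot at (277,195), the gripper clear and the bystanders where they were.

```bash
python3 -c "
from plant import *
print(sign_off())"
```

```text
the job is handed in; nothing more can be done
None
```

The job is handed in at about 34 s of the 72 s: the lid is seated level on its stop in the open pot after a push of about 15 N held for 0.75 s, and the lifter stands upright and released in its caddy. `sign_off()` gave no verdict.

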